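Set the throttle lever of the manifold test rig

ROBOT

A 7-joint arm with a two-finger parallel gripper is mounted at the origin on the work surface. World frame = base frame: x ahead of the robot, y to its left, z up, the work surface at z = 0. Lengths are in mm, angles in degrees, forces in N, time in s.
With the tool pointing down it reaches from about 425 to 875 mm from the base axis. Payload 8.4 kg.
Tool frame: the origin (TCP) lies at the very end of the fingers, on their centre line; the grasp point (between the pads) lies 19 mm behind it; z points along the fingers, y is the line along which they close (so a half turn about z gives the same grasp; the last joint's range is limited). The gripper opens to 85 mm and grips with 20 to 120 N. Pads are 22 mm wide; open, the fingers measure 114 mm over their backs; the gripper's body (76 mm by 85 mm) begins 54 mm behind the grasp point. The pads swing forward as they close: fully open they stand 13 mm farther back than shut.
Start: joints at [69.145, 19.091, 2.286, 83.961, -0.768, 76.965, -3.352], TCP at [170.094, -627.321, 231.308] pointing down, gripper open.
Joint ranges: [-147.57, 147.57], [-21.85, 119.76], [-74.77, 79.35], [14.55, 137.4], [-85.83, 265.84], [4.83, 119.75], [-152.11, 152.11]. Speed limits (degrees/s): [127.2, 127.2, 159.86, 159.86, 180, 180, 180].

INTERFACE

Orientations are given as [roll, pitch, yaw] about the fixed x, y, z axes, in that order (R = Rz(yaw) Ry(pitch) Rx(roll)).
In Python, from plant import robot gives the robot as it stands.
- The arm moves only by the tool carry_out, never from a script. Its argument "steps" is a list of rows, each a list of 5 numbers: the shift along the tool's x, y, z in cm, then the turn about the tool's z in rad, then the closure, from -1 (fully open) to 1 (shut). A call has 1 to 10 rows; each row is the pose to reach, as a shift and turn from the pose commanded when the call began, along the tool's axes at that moment; what a row does not reach only later rows make up. A row lasts 1/12 s, in which the tool goes at most 41.7 mm and 7.16 degrees, less where a joint would pass 70% of its speed; a pose out of reach is approached as far as the arm can. A call with a gripper value outside its range is refused whole. The fingers move at their own pace and stop on an object; the grip force is fixed at half the most. Time passes only in rows, so rows that repeat a pose let the fingers close. It gives the time, the measured TCP pose, the force, the opening and the grip force at its end, in the units of the state.
- robot.sense(): the state, without advancing time (a new reading comes with each control period).
- robot.camera(name): name is "scene" or "top" or "wrist"; returns a dict with "frame" (480x640x3 uint8, red, green, blue), "fov_y" (degrees; the focal length in pixels is half the picture's height over the tangent of half this angle, whatever the lens; pixels are square), "cx", "cy" (the principal point, pixels), "xyz" and "rotation" of the camera in the world. Camera axes: x right, y down, z forward; pixel columns grow to the right and rows downward; lengths in mm; the calibration is good to about 2 mm. A picture is of the moment at which its call begins. There is no depth.
- robot.close_job(): hands the job in; it is judged then, once.
The state is a dict: "t": time; "joints": joint angles; "joint_vel": joint speeds; "effort": joint torques, N m; "eef_pos": TCP position; "tcp_rot": TCP orientation; "contact_force": force on the tool from outside, world axes, zero at the start; "wrist_torque": the same for the moment, N m; "finger_gap": finger opening in mm; "gripper_force": force on a finger pad.
Only numpy, scipy, OpenCV 4.12 (cv2) and the standard library are available. Lean on these libraries where they do the work, as an engineer would, in place of code of your own. Each camera call takes 0.05 s, during which the arm holds its last target. There are 200 camera calls.

TASK

On the manifold test rig, a flanged aluminium stub has been left standing on the round plate in the lever's way: first lift it off and stand it upright in the grey parts tray. Then swing the rig's lever round until its arm points straight at the small set pointer clamped on the plate's rim, and let go. Leave the set pointer and the other things on the bench where they are.

Things in the scene. Friction and masses are not known exactly. Their poses are not given: they have to be found in the camera images.
- rig: Test rig fixed to the bench: round dark steel plate 420 mm across, 12 mm thick, with white rim ticks; a dark hub in the middle, 56 mm high; behind it (+x) a four-port aluminium manifold block, 360 mm wide (y), over x 80 to 174 mm, 60 mm high (two studs to 69). Origin: bench level on the hub's vertical axis, the axis of both lever and pointer. Its -x is the side towards the robot.
- lever (a joint): Lever angle (rad) about the hub's vertical axis. 0: the arm points along the rig's -x; positive is counter-clockwise seen from above: at q the arm points along (-cos q, -sin q) in the rig's frame. Range -1.1 to 1.15; starts between -1.0 and -0.75. Stiff hinge: about 2 N at the handle moves it, and it stays where it is left.
- lever_grip (a point): Point on the axis of the lever's handle, 140 mm from the hub axis, 105 mm above the bench. The lever is a flat steel arm, 18 mm wide, 10 mm thick, top 70 mm above the bench, from the hub out to an upright round black handle, 24 mm across, 74 to 132 mm above the bench. Its x runs from handle to hub, z up.
- pointer (a joint): Angle (rad) of the set pointer about the same axis, with the same zero and sense as the lever: the lever points at it when the two angles are equal. Between 0.25 and 0.95 in a run. It is clamped and must not be moved.
- pointer_tip (a point): Tip of the set pointer: a small bright steel rider on the plate's rim, 28 mm wide, with a pointed inner end and a thumb screw, up to 38 mm above the bench. The point is the pointed end, 169 mm from the hub axis (the rider runs from there out to 213 mm), 19 mm above the bench. Its x runs to the hub axis, z up.
- stub: Loose flanged aluminium intake stub, about 0.2 kg: upright open tube, 44 mm outside diameter (3 mm wall), 110 mm high in all, on a square foot flange 58 mm wide, 8 mm thick. It starts upright on the rig's plate (12 mm above the bench), about 125 mm from the hub axis, between lever and pointer, blocking the lever. Origin: centre of its underside; z along the tube.
- tray: Grey open parts tray fixed on the bench, to the robot's right: 170 by 170 mm outside, 35 mm high, walls and floor 4 mm thick. Origin: centre of its underside.
- grinder: Bystander: green die grinder lying on the bench at the left, about 260 mm long, 55 mm high. Origin: bench level, near its middle.
- clamp: Bystander: dark steel bar clamp lying on the bench, far right, 260 mm long, 26 mm high. Origin: bench level, middle of its bar.
- jar: Bystander: closed jar, 70 mm across and 90 mm high, standing at the near left. Origin: centre of its underside.
Things that resemble listed ones, but are neither listed nor needed, are in the scene too. What is shaped like the stub but turquoise is not meant. What is shaped like the tray but purple is not meant.

How it is judged (in metres and radians):
On the way, in this order (a step that is already met when the one before it is completed fails the run):
1. the stub stands upright in the tray, released (x of stub in the frame of tray between -0.07 and 0.07 m and y of stub in the frame of tray between -0.07 and 0.07 m and z of stub in the frame of tray between -0.01 and 0.02 m and angle between stub's own z axis and vertical below 0.15 rad and contact force between stub and the fingers below 0.05 N and linear speed of stub below 0.03 m/s), for 0.2 s.
2. the lever points at the set pointer (angle between the x axis of lever_grip and the x axis of pointer_tip, either way round below 0.09 rad and velocity of joint lever between -0.03 and 0.03 rad/s), for 0.2 s.
At the end, for the whole second after the job is handed in: The stub stands upright (within 0.15 rad) on the tray's floor, its centre within 70 mm of the tray's centre along each side of the tray, released and at rest; the lever is at rest and points at the set pointer within 0.09 rad (5 degrees) (all of step 1 and all of step 2); the robot touches nothing.
It fails at once if the set pointer is shifted by more than 10 mm (distance of pointer_tip from where it was at the start of the episode above 0.01 m).
It fails at once if the grinder is pushed away by more than 30 mm (distance of grinder from where it was at the start of the episode above 0.03 m).
It fails at once if the clamp is pushed away by more than 30 mm (distance of clamp from where it was at the start of the episode above 0.03 m).
It fails at once if the jar is pushed away by more than 30 mm (distance of jar from where it was at the start of the episode above 0.03 m).
It also fails if it takes over 64 s, if anything falls off the work surface, if the arm or the gripper's body presses on something with over 40 N, if the wrist force passes 120 N, or if a joint passes its speed limit or range.

## Working session

There is one attempt and no reset: what is moved stays moved. The work goes in short steps, Python scripts to look and compute and a tool call to move; the robot and the scene stay as the last step left them, time stands still between calls to the robot, and variables do not carry over. Pictures are saved under pics/ and viewed, at most 10 in all, crops included, and the job is handed in when it is done.

Besides the shell and the picture viewer there is one more tool, called after "Call:" as a command line: name --pt "numbers of a row" for each row, then --argument value for the rest. carry_out: Moves the arm, as the interface text tells. Its arguments: {"type":"object","properties":{"steps":{"type":"array","items":{"type":"array","items":{"type":"number"}}}},"required":["steps"]}

```bash
mkdir -p pics; ls; cat > h.py <<'E'
import numpy as np, cv2, json
from plant import robot
def snap(n,f):
    c=robot.camera(n); cv2.imwrite(f'pics/{f}.png',c['frame'][:,:,::-1])
    np.savez(f'pics/{f}.npz',**{k:np.array(v) for k,v in c.items()}); return c
def load(f): return dict(np.load(f'pics/{f}.npz'))
def foc(c): return 240/np.tan(np.radians(float(c['fov_y']))/2)
def ray(c,u,v):
    d=np.array([(u-float(c['cx']))/foc(c),(v-float(c['cy']))/foc(c),1]); return np.array(c['rotation'])@d
def onz(c,u,v,z):
    d=ray(c,u,v); o=np.array(c['xyz']); return o+d*(z-o[2])/d[2]
def proj(c,p):
    q=np.array(c['rotation']).T@(np.array(p)-np.array(c['xyz'])); return q[:2]/q[2]*foc(c)+[float(c['cx']),float(c['cy'])]
E
python3 - <<'E'
from h import *
for n in('top','scene'):
    c=snap(n,n+'0'); print(n,c['fov_y'],c['cx'],c['cy'],c['xyz'],np.round(c['rotation'],3).tolist())
print(robot.sense())
E
```

```text
pics
top 45.49642326948384 328.87064205664655 240.44690379520907 [ 232.07448542  -13.77340647 1764.71290703] [-170.568, -0.324, -91.139]
scene 48.88408735528625 318.81114900636544 246.66199226041974 [1251.85778198  448.21392438 1316.92323502] [-144.82, 0.226, 122.213]
{'t': 0.1, 'joints': array([69.14524536, 19.12655562,  2.28517487, 84.00629199, -0.76927064,
       76.96393116, -3.35222397]), 'joint_vel': array([ 0.08369339, -0.06295549,  0.01284285, -0.07004066,  0.02850182,
       -0.0878633 , -0.04125962]), 'effort': array([ 2.32097867e-03, -6.60020614e+01,  1.36941958e+00, -4.06470680e+01,
        1.70638383e-02,  9.07897542e-03,  6.23255073e-05]), 'eef_pos': array([ 169.9784139 , -626.96151843,  230.52078903]), 'tcp_rot': array([-1.79918571e+02,  4.14590427e-03,  1.51687882e+01]), 'contact_force': array([-0.34122022,  0.08014668,  0.67211855]), 'wrist_torque': array([0.01742241, 0.0163688 , 0.06364422]), 'gripper_force': 0.0, 'finger_gap': 85.5912841693595}
```

View pics/top0.png

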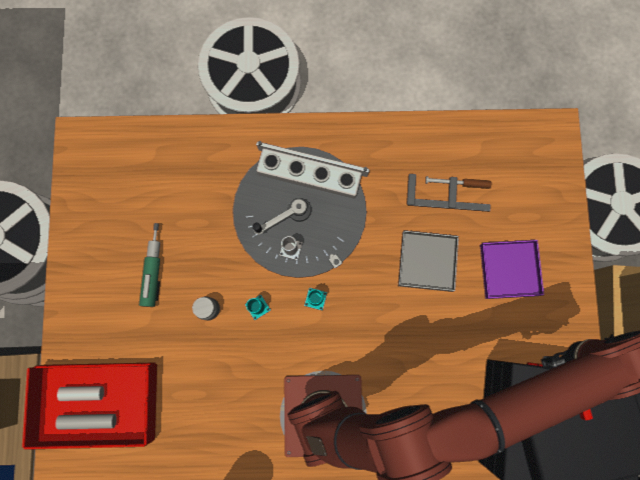

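View pics/scene0.png

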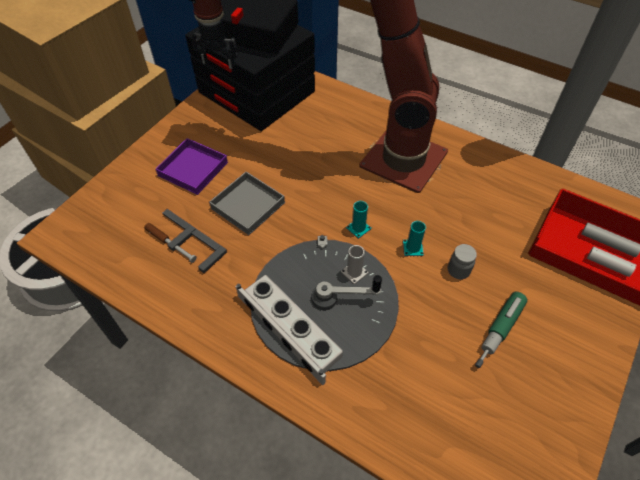

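The top view shows the rig hub at about (299,207), the lever handle (257,228) and the set pointer (335,261).
- **Stub candidates:** the aluminium one on the plate (290,247) and turquoise ones at (257,307) and (316,298). The bare aluminium one on the plate fits the description.
- **Tray candidates:** grey (428,261) and purple (512,268). The grey one fits.

I'll confirm both in one enlarged crop.

```bash
cat >> h.py <<'E'
from scipy.spatial.transform import Rotation as Ro
_l=load
def fix(c):
    c=dict(c)
    if np.array(c['rotation']).shape==(3,): c['rotation']=Ro.from_euler('xyz',c['rotation'],degrees=True).as_matrix()
    return c
def load(f): return fix(_l(f))
E
python3 - <<'E'
from h import *
c=load('top0'); im=c['frame']
cv2.imwrite('pics/crop.png',cv2.resize(im[135:310,225:465],None,fx=3.33,fy=3.33,interpolation=cv2.INTER_CUBIC)[:,:,::-1])
for n,u,v,z in[('hub',299,207,56),('handle',257,228,132),('stubtop',290,244,122),('ptr',335,261,20),('tray',428,261,35),('base',322,415,0)]: print(n,onz(c,u,v,z).round(1))
# tray
hsv=cv2.cvtColor(im,cv2.COLOR_RGB2HSV)
m=np.zeros(im.shape[:2],np.uint8); m[225:298,390:470]=(hsv[225:298,390:470,1]<60)*255
k,_=cv2.findContours(m,0,2); k=max(k,key=cv2.contourArea); r=cv2.minAreaRect(k); print(r, [onz(c,*p,35).round(0)[:2].tolist() for p in cv2.boxPoints(r)])
# plate ellipse
m=((hsv[...,1]<60)*255).astype(np.uint8); m[:, :228]=0;m[:,372:]=0;m[:140]=0;m[282:]=0
k,_=cv2.findContours(m,0,2); k=max(k,key=cv2.contourArea).reshape(-1,2)
P=np.array([onz(c,*p,12)[:2] for p in k]); 
from scipy.optimize import least_squares
f=least_squares(lambda s:np.hypot(*(P-s[:2]).T)-s[2],[P[:,0].mean(),P[:,1].mean(),210],loss='soft_l1',f_scale=3); print('plate',f.x)
E
```

```text
hub [621.   60.1  56. ]
handle [543.6 179.3 132. ]
stubtop [496.4  84.6 122. ]
ptr [457.3 -46.9  20. ]
tray [ 450.  -330.1   35. ]
base [-0.8  1.3  0. ]
((428.33453369140625, 260.4862365722656), (56.05570602416992, 55.88961410522461), 4.763641834259033) [[376.0, -236.0], [546.0, -257.0], [529.0, -428.0], [358.0, -404.0]]
plate [622.4175801   60.37344604 207.79418248]
```

View pics/crop.png

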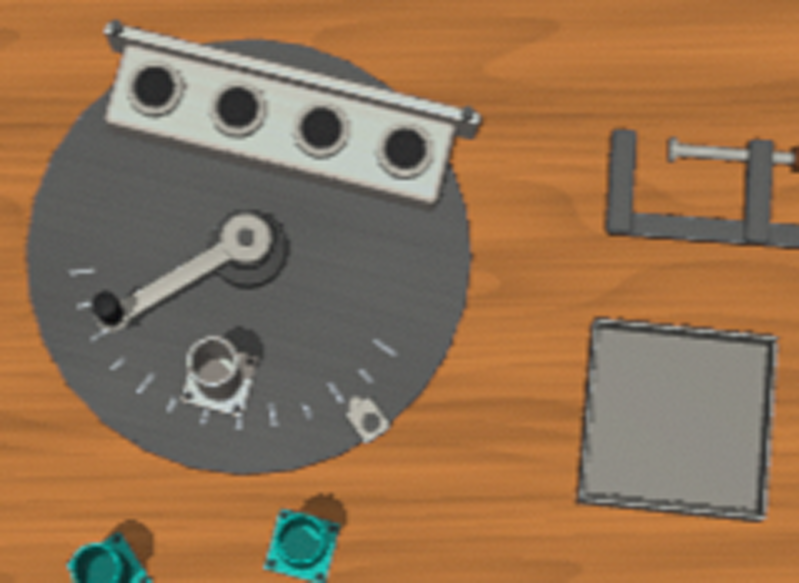

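The crop confirms both: the bare aluminium stub has its rim at crop (213,362), between the lever handle (108,307) and the steel rider (365,415). The grey tray is empty. Next I'll cross-check the heights and positions with the scene view.

```bash
python3 - <<'E'
from h import *
c=load('scene0'); t=load('top0')
for n,p in[('stub',(496.4,84.6,122)),('handle',(543.6,179.3,132)),('ptr',(457.3,-46.9,20)),('hub',(622,60,80)),('tray',(452,-331,35))]: print(n,proj(c,p).round(1),proj(t,p).round(1))
def tri(a,b):
    A=[];B=[]
    for k,(u,v) in((t,a),(c,b)):
        d=ray(k,u,v);d/=np.linalg.norm(d);M=np.eye(3)-np.outer(d,d);A.append(M);B.append(M@np.array(k['xyz']))
    return np.linalg.solve(sum(A),sum(B))
# dark handle in both
for k,(x,y,w,h) in((t,(247,217,20,20)),(c,(366,268,22,26))):
    g=cv2.cvtColor(k['frame'],cv2.COLOR_RGB2GRAY)[y:y+h,x:x+w]; ys,xs=np.where(g<45); print('dark',len(xs),xs.min()+x,xs.max()+x,ys.min()+y,ys.max()+y,xs.mean()+x,ys.mean()+y)
# bright blob pointer & stub
for k,(x,y,w,h) in((t,(322,246,24,26)),(t,(275,232,32,32)),(c,(312,230,24,22))):
    g=cv2.cvtColor(k['frame'],cv2.COLOR_RGB2GRAY)[y:y+h,x:x+w]; n,l,s,ce=cv2.connectedComponentsWithStats((g>125).astype(np.uint8)); print([(a.tolist(),(q+[x,y]).round(1).tolist()) for a,q in zip(s[1:],ce[1:]) if a[4]>15])
print('stub',tri((289,243.7),(356.5,252.5)))
s=c['frame'][220:320,290:410]; cv2.imwrite('pics/cs.png',cv2.resize(s,None,fx=6,fy=6,interpolation=2)[:,:,::-1])
E
```

```text
stub [355.  249.3] [290. 244.]
handle [377.3 275.2] [257. 228.]
ptr [322.  240.7] [335. 261.]
hub [323.3 286.3] [298.7 204.9]
tray [247.1 198.3] [428.3 260.3]
dark 37 254 261 223 231 257.4864864864865 227.45945945945945
dark 126 372 381 275 291 376.42063492063494 283.23015873015873
[([7, 8, 13, 14, 87], [334.5, 260.0]), ([7, 23, 17, 3, 44], [338.0, 270.1])]
[([4, 4, 22, 28, 229], [289.9, 249.6])]
[([6, 0, 18, 9, 46], [327.6, 233.6]), ([6, 6, 10, 11, 58], [322.4, 241.3])]
stub [498.23436414  89.3952501  112.85785589]
```

View pics/cs.png

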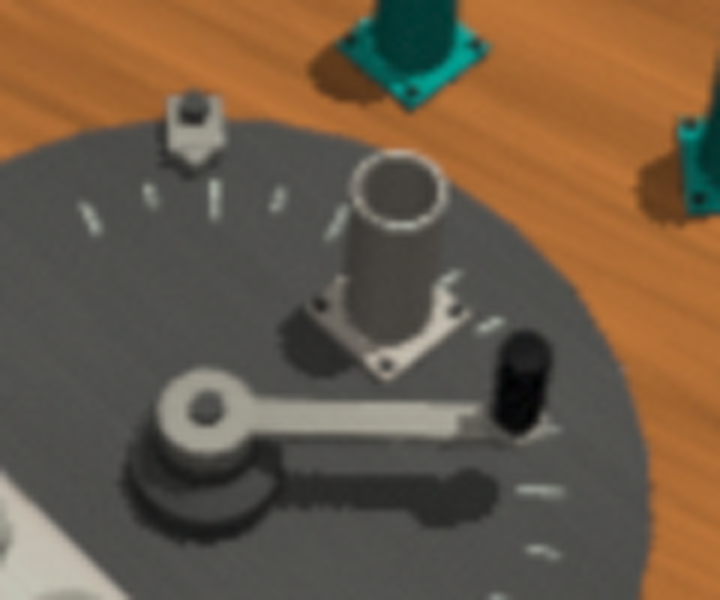

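The scene crop shows the stub's rim at (398,189), the handle top at (527,342) and the pointer tip at (195,165). All three match the top-view positions to within about 5 mm. Stub is at about (498,87), tray (452,-331), hub (622,60). Moving out now.

Call:
carry_out --pt "3.3 -2.3 0 0.12 -1" --pt "6.6 -4.6 0 0.24 -1" --pt "9.9 -6.9 0 0.36 -1" --pt "13.2 -9.2 0 0.48 -1" --pt "16.5 -11.5 0 0.6 -1" --pt "19.8 -13.8 0 0.72 -1" --pt "23.1 -16.1 0 0.84 -1" --pt "26.4 -18.4 0 0.96 -1" --pt "29.7 -20.7 0 1.08 -1" --pt "33 -23 0 1.2 -1"

```text
t: 0.93
eef_pos: [418.4, -330.4, 231.2]
tcp_rot: [180.0, 0.0, -51.2]
contact_force: [1.4, -0.5, -0.6]
finger_gap: 85.1
gripper_force: 0.0
```

```bash
cat >> h.py <<'E'
def to(x,y,z,yaw=None):
    s=robot.sense(); R=Ro.from_euler('xyz',s['tcp_rot'],degrees=True).as_matrix()
    d=R.T@(np.array([x,y,z])-s['eef_pos']); print('t',s['t'],'pos',s['eef_pos'].round(1),'rot',s['tcp_rot'].round(2),'j7',s['joints'][6].round(1),'gap',s['finger_gap'].round(1),'F',s['contact_force'].round(1))
    print('shift cm',(d/10).round(2),'turn',None if yaw is None else -np.radians((yaw-s['tcp_rot'][2]+180)%360-180).round(3))
E
python3 - <<'E'
from h import *
to(498,87,231,100)
c=load('scene0');t=load('top0'); H=np.array([622,60])
print(onz(c,356.3,251.5,122),onz(t,289,243.7,122))
for p in(onz(c,322.5,247.5,19),onz(t,331.6,255.7,19),onz(t,334.5,260,19),onz(c,322.4,241.3,19)): d=p[:2]-H; print(p.round(1),np.hypot(*d),np.degrees(np.arctan2(d[1],d[0]))%360)
for p in(onz(c,377.8,277,132),onz(t,257.4,227.4,132)): d=p[:2]-H; print(p.round(1),np.hypot(*d),np.degrees(np.arctan2(d[1],d[0])))
E
```

```text
Traceback (most recent call last):
  File "h.py", line 23, in to
    d=R.T@(np.array([x,y,z])-s['eef_pos']); print('t',s['t'],'pos',s['eef_pos'].round(1),'rot',s['tcp_rot'].round(2),'j7',s['joints'][6].round(1),'gap',s['finger_gap'].round(1),'F',s['contact_force'].round(1))
                                                                                                                                                        ^^^^^^^^^^^^^^^^^^^^^
AttributeError: 'float' object has no attribute 'round'
```

```bash
sed -i "s/s\['joints'\]\[6\].round(1)/np.round(s['joints'],1)/; s/s\['finger_gap'\].round(1)/s['finger_gap']/" h.py
python3 - <<'E'
from h import *
to(498,87,231,30)
c=load('scene0');t=load('top0'); H=np.array([622,60])
print(onz(c,356.3,251.5,122),onz(t,289,243.7,122))
for p in(onz(c,322.5,247.5,19),onz(t,331.6,255.7,19),onz(t,334.5,260,19),onz(c,322.4,241.3,19)): d=p[:2]-H; print(p.round(1),np.hypot(*d),np.degrees(np.arctan2(d[1],d[0]))%360)
for p in(onz(c,377.8,277,132),onz(t,257.4,227.4,132)): d=p[:2]-H; print(p.round(1),np.hypot(*d),np.degrees(np.arctan2(d[1],d[0])))
E
```

```text
t 0.9333 pos [ 418.4 -330.4  231.2] rot [ 1.7999e+02  2.0000e-02 -5.1160e+01] j7 [  40.2    6.    -7.2   99.9    0.8   74.2 -108.3] gap 85.11762241404642 F [ 1.4 -0.5 -0.6]
shift cm [-2.752e+01 -3.238e+01  2.000e-02] turn -1.417
[500.77540418  91.28011104 122.        ] [497.34994575  87.53733827 122.        ]
[477.2 -32.8  19. ] 171.95336593402678 212.65651922606446
[474.1 -36.9  19. ] 176.80087064983138 213.21607472707447
[460.6 -45.5  19. ] 192.83579330722338 213.1646690546217
[457.9 -45.2  19. ] 194.9046569545422 212.66617286327025
[547.9 183.1 132. ] 143.63131225732428 121.0500967749661
[545.4 178.1 132. ] 140.80768786465265 122.97837303820928
```

Call:
carry_out --pt "-2.9 -3 0 -0.12 -1" --pt "-5.8 -6 0 -0.24 -1" --pt "-8.7 -9 0 -0.36 -1" --pt "-11.6 -12 0 -0.48 -1" --pt "-14.5 -15 0 -0.6 -1" --pt "-17.4 -18 0 -0.72 -1" --pt "-20.3 -21 0 -0.84 -1" --pt "-23.2 -24 0 -0.96 -1" --pt "-26.1 -27 0 -1.08 -1" --pt "-28.5 -29.7 0 -1.2 -1"

```text
t: 1.77
eef_pos: [467.5, 79.2, 231.4]
tcp_rot: [-180.0, -0.0, 18.3]
contact_force: [0.8, -0.1, 0.5]
finger_gap: 85.5
gripper_force: 0.0
```

Call:
carry_out --pt "0 0 0 -0.1 -1" --pt "0 0 0 -0.2 -1" --pt "0 0 0 -0.2 -1" --pt "0 0 0 -0.2 -1" --pt "0 0 0 -0.2 -1"

```text
t: 2.18
eef_pos: [467.9, 76.0, 231.2]
tcp_rot: [-180.0, 0.0, 29.1]
contact_force: [-0.4, 0.9, -0.6]
finger_gap: 85.5
gripper_force: 0.0
```

```bash
python3 - <<'E'
from h import *
to(499,89,80,30)
c=fix(snap('wrist','w1')); print(c['xyz'],proj(c,(499,89,122)))
E
```

```text
t 2.1833 pos [467.9  76.  231.2] rot [-1.7999e+02  2.0000e-02  2.9130e+01] j7 [ 1.710e+01  1.000e-01 -3.140e+01  1.061e+02  0.000e+00  7.390e+01
 -7.510e+01] gap 85.5033538400043 F [-0.4  0.9 -0.6]
shift cm [ 3.35  0.37 15.12] turn -0.015
[533.2175457  112.93299095 372.64238528] [320.92194022 187.60946355]
```

View pics/w1.png

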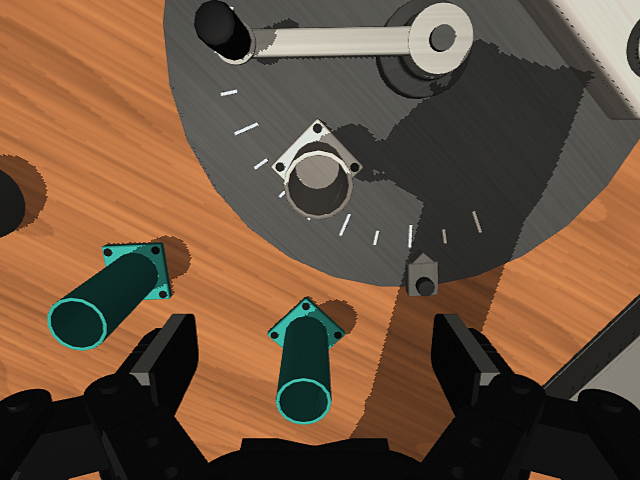

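The wrist view shows the bare aluminium stub's rim centred at (320,184); I predicted (321,188). The turquoise stubs are at (77,323) and (303,401), the pointer tip at (424,254) and the handle top at (214,23). Descending onto the stub.

Call:
carry_out --pt "1.8 0.2 0 0 -1" --pt "3.5 0.4 0 0 -1" --pt "3.5 0.4 2.5 0 -1" --pt "3.5 0.4 5 0 -1" --pt "3.5 0.4 7.5 0 -1" --pt "3.5 0.4 10 0 -1" --pt "3.5 0.4 12 0 -1" --pt "3.5 0.4 14 0 -1" --pt "3.5 0.4 15 0 -1" --pt "3.5 0.4 15 0 -1"

```text
t: 3.07
eef_pos: [499.1, 89.4, 79.3]
tcp_rot: [-179.9, 0.2, 29.3]
contact_force: [-0.5, -0.8, 0.1]
finger_gap: 85.5
gripper_force: 0.0
```

Call:
carry_out --pt "0 0 0 0 -0.5" --pt "0 0 0 0 0" --pt "0 0 0 0 0.5" --pt "0 0 0 0 1" --pt "0 0 0 0 1" --pt "0 0 0 0 1" --pt "0 0 0 0 1" --pt "0 0 0 0 1" --pt "0 0 0 0 1" --pt "0 0 0 0 1"

```text
t: 3.9
eef_pos: [501.5, 90.3, 82.8]
tcp_rot: [179.9, -0.1, 29.4]
contact_force: [-1.0, -0.2, 5.3]
finger_gap: 42.9
gripper_force: 60.1
```

```bash
python3 - <<'E'
from h import *
to(500,90,190,30)
c=load('w1')
H=onz(c,440,39,82);print(H)
for p in(onz(c,424,254,19),onz(c,214,23,132)):d=p[:2]-[622,60]; print(p.round(1),np.hypot(*d),np.degrees(np.arctan2(d[1],d[0]))%360)
E
```

```text
t 3.9 pos [501.5  90.3  82.8] rot [ 1.7993e+02 -1.2000e-01  2.9360e+01] j7 [ 13.6  13.2 -31.9 111.8   8.3  57.  -82.8] gap 42.867272199259894 F [-1.  -0.2  5.3]
shift cm [ -0.12  -0.03 -10.72] turn -0.011
[616.529979   65.1916298  82.       ]
[477.7 -34.9  19. ] 172.70669153730972 213.32706437608056
[549.6 183.6 132. ] 143.22560001675518 120.37952555446394
```

Call:
carry_out --pt "0 0 -1 0 1" --pt "0 0 -3 0 1" --pt "0 0 -5 0 1" --pt "0 0 -7 0 1" --pt "0 0 -9 0 1" --pt "0 0 -11 0 1" --pt "0 0 -11 0 1"

```text
t: 4.48
eef_pos: [502.3, 90.7, 196.0]
tcp_rot: [179.9, -0.3, 29.4]
contact_force: [1.0, 0.3, -1.9]
finger_gap: 43.0
gripper_force: 61.3
```

Call:
carry_out --pt "-1 1.4 0 0 1" --pt "-2.5 3.4 0 0 1" --pt "-4.5 6.2 0 0 1" --pt "-6.5 9 0 0 1" --pt "-8.5 11.7 0 0 1" --pt "-10.5 14.5 0 0 1" --pt "-12.5 17.2 0 0 1" --pt "-14.5 20 0 0 1" --pt "-16.5 22.7 0 0 1" --pt "-18.5 25.5 0 0 1"

```text
t: 5.32
eef_pos: [463.5, -224.2, 191.3]
tcp_rot: [-180.0, 0.0, 29.4]
contact_force: [1.1, 0.9, -2.5]
finger_gap: 42.5
gripper_force: 61.3
```

Call:
carry_out --pt "-2 2.8 0 0 1" --pt "-4 5.6 0 0 1" --pt "-5.4 7.6 0 0 1" --pt "-6.3 8.8 0 0 1" --pt "-6.3 8.8 0 0 1" --pt "-6.3 8.8 0 0 1" --pt "-6.3 8.8 0 0 1"

```text
t: 5.9
eef_pos: [453.1, -328.8, 191.2]
tcp_rot: [-179.9, -0.0, 29.5]
contact_force: [-0.4, -0.1, -3.0]
finger_gap: 42.8
gripper_force: 61.3
```

```bash
python3 - <<'E'
from h import *
to(452,-331,74)
snap('scene','s2'); c=load('s2'); cv2.imwrite('pics/s2c.png',cv2.resize(c['frame'][60:260,140:380],None,fx=3,fy=3)[:,:,::-1])
E
```

```text
t 5.9 pos [ 453.1 -328.8  191.2] rot [-1.7995e+02 -3.0000e-02  2.9460e+01] j7 [ 41.6  10.8 -11.5  99.3   2.2  70.2 -31. ] gap 42.84669841275905 F [-0.4 -0.1 -3. ]
shift cm [-0.21  0.14 11.72] turn None
```

View pics/s2c.png

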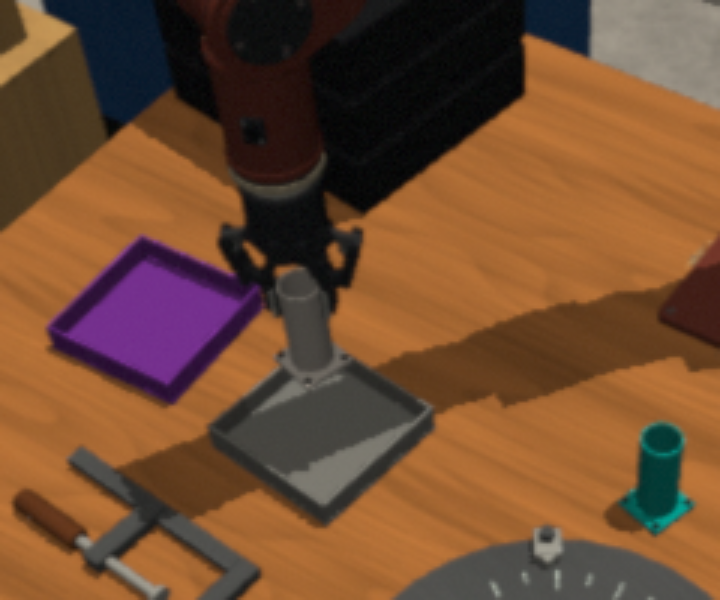

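The crop shows the stub held upright, over the tray. Lowering it.

Call:
carry_out --pt "0 0 2 0 1" --pt "0 0 4 0 1" --pt "0 0 6 0 1" --pt "0 0 8 0 1" --pt "0 0 9.5 0 1" --pt "0 0 10.5 0 1" --pt "0 0 11 0 1" --pt "0 0 11.2 0 1" --pt "0 0 11.2 0 1" --pt "0 0 11.2 0 1"

```text
t: 6.78
eef_pos: [453.3, -330.6, 80.3]
tcp_rot: [179.9, -0.0, 29.4]
contact_force: [0.6, -0.2, -1.7]
finger_gap: 42.7
gripper_force: 61.4
```

Call:
carry_out --pt "0 0 0.1 0 1" --pt "0 0 0.2 0 1" --pt "0 0 0.3 0 1" --pt "0 0 0.4 0 1" --pt "0 0 0.4 0 1" --pt "0 0 0.4 0 1"

```text
t: 7.28
eef_pos: [452.6, -330.4, 75.3]
tcp_rot: [-180.0, -0.0, 29.4]
contact_force: [-0.8, -0.3, -2.5]
finger_gap: 43.0
gripper_force: 61.4
```

Call:
carry_out --pt "0 0 0.1 0 1" --pt "0 0 0.2 0 1" --pt "0 0 0.2 0 1" --pt "0 0 0.2 0 1"

```text
t: 7.62
eef_pos: [453.0, -330.4, 74.8]
tcp_rot: [180.0, -0.0, 29.4]
contact_force: [-3.7, 4.2, 12.1]
finger_gap: 43.1
gripper_force: 62.4
```

In contact, with +12 N upward. Releasing and retreating.

Call:
carry_out --pt "0 0 -0.1 0 0.8" --pt "0 0 -0.1 0 0.4" --pt "0 0 -0.1 0 0" --pt "0 0 -0.1 0 -0.5" --pt "0 0 -0.1 0 -1" --pt "0 0 -0.1 0 -1" --pt "0 0 -0.1 0 -1" --pt "0 0 -0.1 0 -1" --pt "0 0 -0.1 0 -1"

```text
t: 8.37
eef_pos: [452.6, -330.4, 74.2]
tcp_rot: [-180.0, 0.0, 29.4]
contact_force: [-0.1, -0.1, 0.6]
finger_gap: 85.3
gripper_force: 0.0
```

Call:
carry_out --pt "0 0 -1 0 -1" --pt "0 0 -3 0 -1" --pt "0 0 -5 0 -1" --pt "0 0 -7.5 0 -1" --pt "0 0 -10 0 -1" --pt "0 0 -12.5 0 -1" --pt "0 0 -14.5 0 -1" --pt "0 0 -15 0 -1" --pt "0 0 -15 0 -1"

```text
t: 9.12
eef_pos: [453.4, -330.9, 226.7]
tcp_rot: [179.8, -0.1, 29.4]
contact_force: [0.3, -0.2, -1.1]
finger_gap: 85.2
gripper_force: 0.0
```

```bash
python3 - <<'E'
from h import *
to(546,181,225,30)
snap('scene','s3'); c=load('s3'); cv2.imwrite('pics/s3c.png',cv2.resize(c['frame'][60:260,140:380],None,fx=3,fy=3)[:,:,::-1])
E
```

```text
t 9.1167 pos [ 453.4 -330.9  226.7] rot [ 1.7981e+02 -9.0000e-02  2.9370e+01] j7 [ 41.7   9.4 -11.4  96.6   1.9  74.  -30.7] gap 85.23681825370095 F [ 0.3 -0.2 -1.1]
shift cm [ 33.17 -40.07   0.09] turn -0.011
```

View pics/s3c.png

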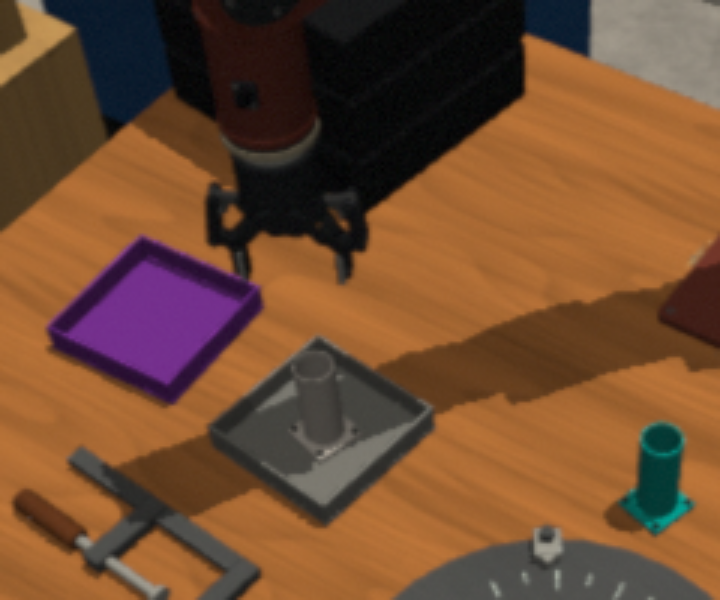

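The crop shows the stub standing upright and released in the middle of the grey tray, at about (323,410). Next is the lever handle.

Call:
carry_out --pt "1.2 -1.5 0 0 -1" --pt "3.5 -4.2 0 0 -1" --pt "6 -7.2 0 0 -1" --pt "8.5 -10.3 0 0 -1" --pt "11 -13.3 0 0 -1" --pt "13.5 -16.3 0 0 -1" --pt "16 -19.3 0 0 -1" --pt "18.5 -22.4 0 0 -1" --pt "21 -25.4 0 0 -1" --pt "23.5 -28.4 0 0 -1"

```text
t: 10.0
eef_pos: [517.3, 34.1, 223.0]
tcp_rot: [-179.9, 0.1, 29.4]
contact_force: [1.5, -0.1, 0.0]
finger_gap: 85.7
gripper_force: 0.0
```

Call:
carry_out --pt "2.5 -3 0 0 -1" --pt "5 -6 0 0 -1" --pt "6.8 -8.2 0 0 -1" --pt "6.8 -8.2 0 0 -1" --pt "6.8 -8.2 0 0 -1" --pt "6.8 -8.2 0 0 -1"

```text
t: 10.5
eef_pos: [536.6, 136.4, 223.0]
tcp_rot: [-180.0, 0.1, 29.4]
contact_force: [0.2, -1.6, 0.8]
finger_gap: 85.2
gripper_force: 0.0
```

```bash
python3 - <<'E'
from h import *
to(546,181,92,31)
c=fix(snap('wrist','w3')); print(c['xyz'],proj(c,(546,181,132)))
E
```

```text
t 10.5 pos [536.6 136.4 223. ] rot [-1.7997e+02  1.3000e-01  2.9370e+01] j7 [ 10.9  11.  -33.6  96.7   6.3  74.3 -84.6] gap 85.2095502113439 F [ 0.2 -1.6  0.8]
shift cm [ 3.04 -3.42 13.09] turn -0.028
[601.98695997 173.74536289 364.27956673] [256.55049497 198.2054352 ]
```

View pics/w3.png

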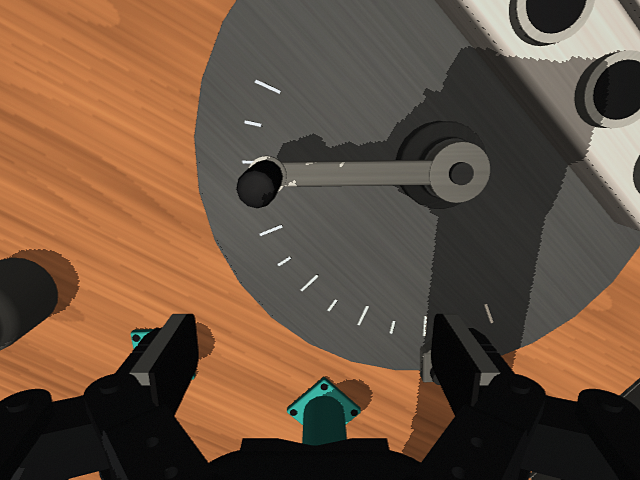

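The wrist view shows the handle top at (259,188), 10 px above my prediction, and the hub at (461,173). I'll refine the handle position from this.

```bash
python3 - <<'E'
from h import *
c=load('w3'); h=onz(c,259,188,132); print(h,onz(c,461,173,75),onz(c,461,173,85))
d=h[:2]-[622,60];print(np.hypot(*d),np.degrees(np.arctan2(d[1],d[0])))
to(h[0],h[1],92,31)
E
```

```text
[552.05013744 182.48542639 132.        ] [620.34834305  63.75103765  75.        ] [619.71361508  67.55339142  85.        ]
141.0519866969761 119.73013573197011
t 10.55 pos [536.8 135.7 223.3] rot [-1.7999e+02  1.1000e-01  2.9290e+01] j7 [ 11.   11.  -33.6  96.7   6.3  74.4 -84.6] gap 85.77210750908625 F [ 0.8 -1.1  0.1]
shift cm [ 3.64 -3.33 13.12] turn -0.03
```

Call:
carry_out --pt "1.8 -1.7 0 0 -1" --pt "3.5 -3.4 0 0 -1" --pt "3.5 -3.4 2 0 -1" --pt "3.5 -3.4 4.5 0 -1" --pt "3.5 -3.4 7 0 -1" --pt "3.5 -3.4 9.5 0 -1" --pt "3.5 -3.4 11.5 0 -1" --pt "3.5 -3.4 12.7 0 -1" --pt "3.5 -3.4 13 0 -1" --pt "3.5 -3.4 13 0 -1"

```text
t: 11.38
eef_pos: [550.8, 182.9, 93.9]
tcp_rot: [-180.0, 0.1, 29.3]
contact_force: [-0.2, -0.1, -0.7]
finger_gap: 85.3
gripper_force: 0.0
```

Call:
carry_out --pt "0 0 0 0 -0.5" --pt "0 0 0 0 0" --pt "0 0 0 0 0.4" --pt "0 0 0 0 0.6" --pt "0 0 0 0 0.8" --pt "0 0 0 0 1" --pt "0 0 0 0 1" --pt "0 0 0 0 1" --pt "0 0 0 0 1" --pt "0 0 0 0 1"

```text
t: 12.22
eef_pos: [551.2, 184.3, 95.0]
tcp_rot: [-180.0, -0.0, 29.4]
contact_force: [-2.1, -0.0, 6.7]
finger_gap: 22.4
gripper_force: 58.5
```

```bash
python3 - <<'E'
from h import *
to(551,182.5,92,31)
E
```

```text
t 12.2167 pos [551.2 184.3  95. ] rot [-1.800e+02 -5.000e-02  2.938e+01] j7 [  5.1  21.  -33.6 101.4  13.   61.5 -93.7] gap 22.439052683873186 F [-2.1 -0.   6.7]
shift cm [-0.11  0.15  0.3 ] turn -0.028
```

Handle gripped. I'm swinging the lever along its arc (radius 140 mm), turning the tool with it.

Call:
carry_out --pt "-0.98 0.03 0 -0.07 1" --pt "-1.96 0.14 0 -0.14 1" --pt "-2.93 0.31 0 -0.21 1" --pt "-3.88 0.55 0 -0.28 1" --pt "-4.82 0.85 0 -0.35 1" --pt "-5.73 1.22 0 -0.42 1" --pt "-6.61 1.66 0 -0.49 1" --pt "-7.46 2.16 0 -0.56 1" --pt "-8.28 2.71 0 -0.63 1" --pt "-9.05 3.3 0 -0.7 1"

```text
t: 13.05
eef_pos: [489.2, 110.6, 95.1]
tcp_rot: [179.9, -0.1, 69.7]
contact_force: [5.2, 0.6, 1.7]
finger_gap: 22.6
gripper_force: 59.3
```

Call:
carry_out --pt "0 0 0 0 1" --pt "0 0 0 0 1" --pt "0 0 0 0 1"

```text
t: 13.3
eef_pos: [489.2, 110.6, 95.0]
tcp_rot: [179.9, -0.0, 69.4]
contact_force: [1.5, -1.9, 6.6]
finger_gap: 22.5
gripper_force: 59.8
```

Call:
carry_out --pt "-0.98 0.03 0 -0.07 1" --pt "-1.96 0.14 0 -0.14 1" --pt "-2.93 0.31 0 -0.21 1" --pt "-3.88 0.55 0 -0.28 1" --pt "-4.82 0.85 0 -0.35 1" --pt "-5.73 1.22 0 -0.42 1" --pt "-6.61 1.66 0 -0.49 1" --pt "-7.46 2.16 0 -0.56 1" --pt "-8.28 2.71 0 -0.63 1" --pt "-9.05 3.3 0 -0.7 1"

```text
t: 14.13
eef_pos: [489.2, 15.0, 95.1]
tcp_rot: [179.8, -0.0, 109.7]
contact_force: [8.2, 3.9, -0.9]
finger_gap: 22.7
gripper_force: 59.8
```

Call:
carry_out --pt "-0.7 0.02 0 -0.05 1" --pt "-1.4 0.07 0 -0.1 1" --pt "-2.1 0.16 0 -0.15 1" --pt "-2.79 0.28 0 -0.2 1" --pt "-3.27 0.39 0 -0.235 1" --pt "-3.27 0.39 0 -0.235 1" --pt "-3.27 0.39 0 -0.235 1" --pt "-3.27 0.39 0 -0.235 1"

```text
t: 14.8
eef_pos: [504.0, -14.3, 95.0]
tcp_rot: [179.8, 0.1, 123.0]
contact_force: [6.4, 1.0, 1.2]
finger_gap: 23.0
gripper_force: 60.0
```

```bash
python3 - <<'E'
from h import *
s=robot.sense(); d=s['eef_pos'][:2]-[621,62]; print(s['eef_pos'],s['tcp_rot'],s['contact_force'],np.hypot(*d),np.degrees(np.arctan2(d[1],d[0]))%360)
E
```

```text
[504.03949191 -14.30263694  95.04374873] [1.79803233e+02 6.39395201e-02 1.23013044e+02] [6.44881497 0.99269802 1.1552224 ] 139.64903457124848 213.119605123054
```

Release, rise, and check.

Call:
carry_out --pt "0 0 0 0 0.6" --pt "0 0 0 0 0.2" --pt "0 0 0 0 -0.3" --pt "0 0 0 0 -1" --pt "0 0 0 0 -1" --pt "0 0 0 0 -1" --pt "0 0 0 0 -1" --pt "0 0 0 0 -1"

```text
t: 15.47
eef_pos: [502.0, -15.0, 94.3]
tcp_rot: [-180.0, -0.0, 123.0]
contact_force: [0.5, -0.2, 0.2]
finger_gap: 85.3
gripper_force: 0.0
```

Call:
carry_out --pt "0 0 -1 0 -1" --pt "0 0 -3 0 -1" --pt "0 0 -5 0 -1" --pt "0 0 -7.5 0 -1" --pt "0 0 -10 0 -1" --pt "0 0 -12.5 0 -1" --pt "0 0 -14.5 0 -1" --pt "0 0 -15 0 -1" --pt "0 0 -15 0 -1"

```text
t: 16.22
eef_pos: [503.0, -14.9, 246.5]
tcp_rot: [179.9, 0.1, 123.1]
contact_force: [-0.1, 0.2, 0.3]
finger_gap: 85.0
gripper_force: 0.0
```

```bash
python3 - <<'E'
from h import *
snap('scene','s5'); c=load('s5'); cv2.imwrite('pics/s5c.png',cv2.resize(c['frame'][160:320,200:400],None,fx=3.75,fy=3.75,interpolation=2)[:,:,::-1])
snap('wrist','w5'); snap('top','t5'); print(robot.sense()['contact_force'])
E
```

```text
[0.70927225 0.19075975 0.66427103]
```

View pics/w5.png

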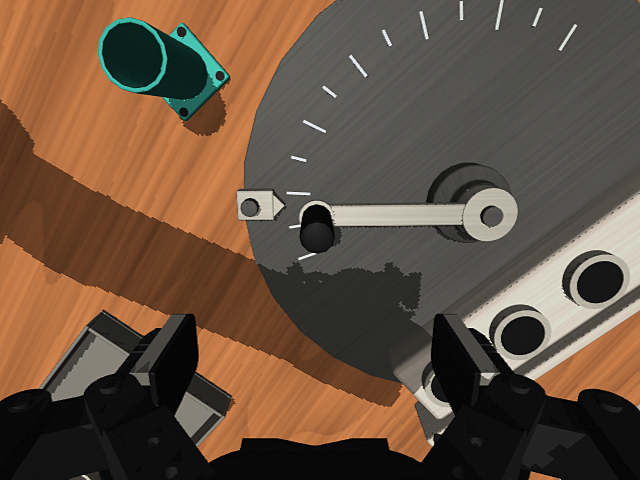

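View pics/s5c.png

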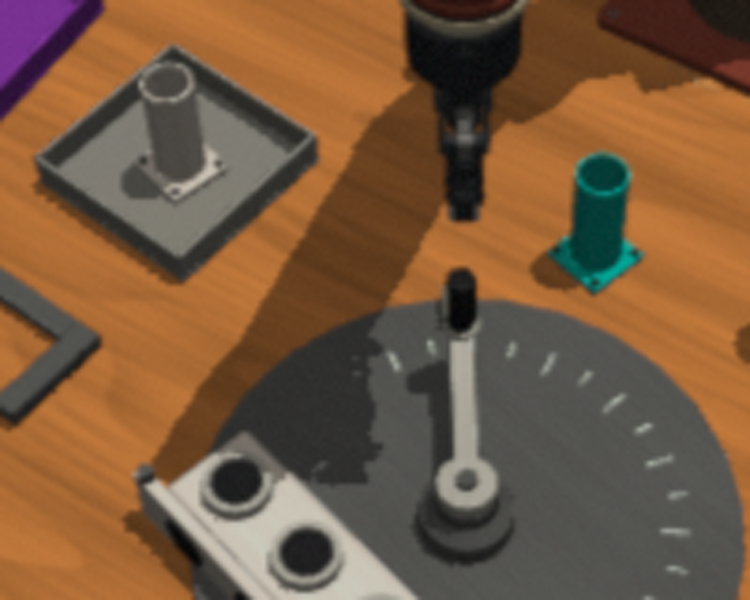

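The wrist view shows the lever arm from hub (492,216) to handle foot (316,214), and the rider's axis along row 206 with its tip at (285,206). Both run horizontal in the picture, so they are parallel to within about 1°. That agrees with the measured angles: lever about 213.1°, pointer about 213.3°. The scene crop shows the stub upright in the grey tray and the gripper clear of everything. Handing in.

```bash
python3 -c "
from plant import robot
print(robot.close_job())"
```

```text
the job is handed in; nothing more can be done
None
```

I handed the job in at about 16 s of the allowed 64: the stub stands upright in the grey tray, the lever points at the set pointer to within about 1° by my measurements, and the gripper is clear of everything; the hand-in returned no verdict.

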